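Slide the carrier board along the jig rails into its locating notches

TASK

On the bench jig, push the plywood carrier board along its rails towards the yellow end stop: with the fingertips against its blue back edge, slide it slowly and gently until you feel it drop into the locating notches and come up firm there, then take your hand away. Only push: do not grip or lift the board or anything else. The bearing and the brass bush must stay standing on the board, and everything else on the bench stays where it is.

Things in the scene. Friction and masses are not known exactly. Their poses are not given: they have to be found in the camera images.
- jig: Fixed jig: green base plate 8 mm thick, two dark steel rails, aluminium side guides. Origin on the bench below the board's home place; x runs along the rails in the pushing direction, z up. Spans x -235 to +130, y -140 to +85 mm. Rails at |y| 32 to 76 mm, tops at z 30; the channel between them is open down to z 8. Side guides: inner faces at |y| 77, tops at z 50.
- notch_front (a point): Midway between the two front notches, at rail-top height (z 30 mm), 60 mm ahead (+x) of the jig's origin. These notches are in the rails' inner lanes (|y| 32 to 53 mm): orange, 32 mm long, 8 mm deep, upright ends. Axes as the jig's.
- notch_rear (a point): The same for the two rear notches, 60 mm behind (-x) the jig's origin, in the outer lanes (|y| 53 to 76 mm), 32 mm long, 8 mm deep. Orange marks on the side guides at jig x = +80 and -80 mm show where the board's front and back edges come when home. Axes as the jig's.
- end_stop (a point): Top middle of the yellow end stop's inner face, at jig x = +112, z = 60 mm. It only catches a board that was pushed past its notches; a seated board's front edge stays about 30 mm short of it. Axes as the jig's.
- board: Loose plywood board 160 (x) x 150 (y) x 18 mm, 0.3 to 0.65 kg, on the rails, 2 mm play to each side guide. Origin: centre of the plywood's underside; x = pushing direction, z up. Origin at z 40 mm on the rails; drops 8 mm to z 32 (top then 50, flush with the guides) in the notches, within about 4 mm of the jig's origin in x, y. Starts 70 to 140 mm short. Sliding takes about 2 to 8 N; push near the middle.
- board_lugs (a point): Under the board's middle, at the height of its lugs' feet, 10 mm below the plywood. Four black lugs, 24 mm long, at board x = +60 (|y| 43) and x = -60 (|y| 63) mm, slide on the rail tops and fall into the notches with 4 mm play each way along x; the notch ends then stop the board firmly. Pushed fast it can fly over them: 30 mm/s or less is safe.
- board_back (a point): Middle of the board's upright back face (blue, 150 mm wide, 18 mm tall, with a 14 mm blue stripe on the top face beside it): the place to push, along +x. 80 mm behind the board's origin, 9 mm above its underside. Axes as the board's. The space behind it over the channel is free.
- bearing: A steel ball-bearing ring, 52 mm across, 16 mm tall, standing loose on the front half of the board; it must ride along. Origin at the centre of its underside, z up.
- bush: A brass bush, 32 mm across, 34 mm tall, standing loose on the front half of the board; it must ride along. Origin at the centre of its underside, z up.
- socket: the loose steel spanner socket, 28 mm across, 42 mm tall, standing on the jig's green base plate outside the side guide (local y about -112 mm); a bystander, not to be disturbed. Origin at the centre of its underside, z up.
- sprayer: the loose clear spray bottle with red head, 76 mm across, 205 mm tall; a bystander, not to be disturbed. Origin at the centre of its underside, z up.
- can_a: the loose black plastic canister, 56 mm across, 112 mm tall; a bystander, not to be disturbed. Origin at the centre of its underside, z up.
- can_b: the loose grey plastic canister, 56 mm across, 112 mm tall; a bystander, not to be disturbed. Origin at the centre of its underside, z up.
- wrench: the loose steel spanner, 190 mm long, lying on the bench beyond the back (entry) end of the rails; a bystander, not to be disturbed. Origin under its middle, x along it.
- carton: the loose brown cardboard box, 90 x 120 x 70 mm; a bystander, not to be disturbed. Origin at the centre of its underside, z up.
Mind the look-alikes: they are no part of the job. Of the things like the board, leave any that is grey; of the rest the smaller one is meant. Leave any red look-alike of the bearing alone.

How it is judged:
On the way:
1. the board has dropped into its notches with the fingertips still pressing on it, over 0.3 N (z of board in the frame of jig below 0.0345 m and x of board in the frame of jig between -0.008 and 0.008 m and angle between the x axis of board and the x axis of jig, either way round below 0.06 rad and angle between board's own z axis and vertical below 0.03 rad and contact force between the fingers and board above 0.3 N), for 0.05 s.
At the end, for the whole second after the job is handed in: The board lies at rest down in its notches: origin within 2.5 mm of seated height, within 8 mm of home along the rails, turned less than 0.06 rad from them, level within 0.03 rad, with the bearing and the bush standing on it (tilt under 0.1 rad) (z of board in the frame of jig below 0.0345 m and x of board in the frame of jig between -0.008 and 0.008 m and angle between the x axis of board and the x axis of jig, either way round below 0.06 rad and angle between board's own z axis and vertical below 0.03 rad and linear speed of board below 0.01 m/s and angle between each of bearing, bush's own z axis and vertical below 0.1 rad and z of bearing in the frame of board between 0.014 and 0.022 m and z of bush in the frame of board between 0.014 and 0.022 m); the robot touches nothing.
It fails at once if the board is lifted or tipped off its rails (12 mm above riding height, or 0.2 rad) (height (world z) of board above 0.052 m or angle between board's own z axis and vertical above 0.2 rad).
It fails at once if the board is pushed with more than 40 N (contact force between the fingers and board above 40 N).
It fails at once if the bearing or the bush is lifted, toppled or falls off the board (angle between any of bearing, bush's own z axis and vertical above 0.5 rad or height (world z) of any of bearing, bush below 0.04 m or height (world z) of any of bearing, bush above 0.075 m).
It fails at once if another thing on the bench is moved more than 30 mm (distance of any of sprayer, can_a, can_b, wrench, carton, socket from where it was at the start of the episode above 0.03 m).
It also fails if it takes over 42 s, if anything falls off the work surface, if the arm or the gripper's body presses on something with over 40 N, if the wrist force passes 120 N, or if a joint passes its speed limit or range.

ROBOT

A 6-joint arm with a two-finger parallel gripper is mounted at the origin on the work surface. World frame = base frame: x ahead of the robot, y to its left, z up, the work surface at z = 0. Lengths are in m, angles in rad, forces in N, time in s.
With the tool pointing down it reaches from about 0.35 to 0.8 m from the base axis. Payload 7.3 kg.
Tool frame: the origin (TCP) lies midway between the tips of the shut fingers; the grasp point (between the pads) lies 19 mm behind it; x points along the fingers, z is the direction in which the jaws open and shut, and the axes are right-handed (so a half turn about x gives the same grasp; the last joint's range is limited). The gripper opens to 85 mm and grips with 20 to 120 N. Pads are 22 mm wide; open, the fingers measure 114 mm over their backs; the gripper's body (76 mm by 85 mm) begins 54 mm behind the grasp point. The pads swing forward as they close: fully open they stand 13 mm farther back than shut.
Start: joints at [1.188, 0.342, 1.524, -0, 1.275, -0.146], TCP at [0.123, 0.51, 0.193] pointing down, gripper open.
Joint ranges: [-2.53, 2.53], [-0.77, 2.02], [0.04, 2.7], [-1, 4.14], [0.28, 2.66], [-3.11, 3.11]. Speed limits (rad/s): [2.57, 2.57, 3.14, 3.14, 3.14, 3.14].

INTERFACE

Orientations are given as a 3x3 rotation matrix whose columns are the frame's x, y, z axes.
In Python, from workcell import telemetry, vision, ctrl, spotter gives the robot as it stands.
- The arm moves only by the tool carry_out, never from a script. Its argument "moves" is a list of rows, each an object with "xyz": the shift along the world's x, y, z in cm, a list of three; "turn": the turn, a rotation vector about the world's x, y, z in degrees, a list of three. In form: [{"xyz": [tx, ty, tz], "turn": [wx, wy, wz]}, ...]. A call has exactly 5 rows; each row is the pose to reach, as a shift and turn from the pose measured when the call began; what a row does not reach only later rows make up. A row lasts 1/12 s, in which the tool goes at most 41.7 mm and 7.16 degrees, less where a joint would pass 70% of its speed; a pose out of reach is approached as far as the arm can. A call with a gripper value outside its range is refused whole. "gripper" is the finger opening in cm, from 0 to 8.54, set as the call begins (left out, the last holds). The fingers move at their own pace and stop on an object; the grip force is fixed at half the most. Time passes only in rows, so rows that repeat a pose let the fingers close, or fill a call up. It gives the time, the measured TCP pose, the force and the opening at its end, in the units of the state.
- telemetry.get_state(): the state, without advancing time (a new reading comes with each control period).
- vision.grab_frame(name): name is "scene" or "top" or "wrist"; returns a dict with "img" (384x512x3 uint8, red, green, blue), "camera_matrix" (3x3 intrinsics, pixels), "k1" (the pictures are not rectified: a ray, as slopes to the right and down, at radius r is drawn at 1 + k1 r^2 times it, then the intrinsics apply), "T" (4x4, takes a point from camera to world coordinates). Camera axes: x right, y down, z forward; pixel columns grow to the right and rows downward; lengths in m; the calibration is good to about 2 mm. A picture is of the moment at which its call begins. There is no depth.
- ctrl.job_done(): hands the job in, once; it reports no verdict.
Trained networks look in a picture, given as the dict that the camera call returned (one of the last four; its "shot" number tells which), for a name from the list of things; names that differ only in an ending like _2 or _b are one class to them, and where a whole thing is asked for, a point or a joint stands for the part that bears it (a point fixed in the world has none). Each returns a list of dicts, best first, with "p" (0 to 1); they miss things now and then, are a little off and sometimes report something else, mostly with a low value. They report only what shows in the picture. A call takes as long as a camera call. They do not tell look-alikes from the thing itself.
- spotter.find_in(picture, thing): "box" ([left, top, right, bottom] in pixels, round what is visible of it).
- spotter.silhouettes(picture, thing): "pixels" (384x512 bool, what is visible of it) and "box" ([left, top, right, bottom] in pixels, round what is visible of it).
- spotter.place_of(picture, thing): "position" ([row, column] in pixels: a listed point, or the origin of a listed thing).
The state is a dict: "t": time; "q": joint angles; "joint_vel": joint speeds; "tau": joint torques, N m; "position": TCP position; "eef_rot": TCP orientation; "wrist_force": force on the tool from outside, world axes, zero at the start; "moment": the same for the moment, N m; "opening": finger opening in m.
Only numpy, scipy, OpenCV 4.12 (cv2) and the standard library are available. Lean on these libraries where they do the work, as an engineer would, in place of code of your own. Each camera call takes 0.05 s, during which the arm holds its last target.

## Working session

There is one attempt and no reset: what is moved stays moved. The work goes in short steps, Python scripts to look and compute and a tool call to move; the robot and the scene stay as the last step left them, time stands still between calls to the robot, and variables do not carry over. Pictures are saved under pics/ and viewed, and the job is handed in when it is done.

Besides the shell and the picture viewer there is one more tool, called after "Emit:" in YAML: its name, and indented under it one key for each argument. carry_out: Moves the arm, as the interface text tells. Its arguments: {"type":"object","properties":{"moves":{"type":"array","items":{"type":"object","properties":{"xyz":{"type":"array","items":{"type":"number"}},"turn":{"type":"array","items":{"type":"number"}}}}},"gripper":{"type":"number"}},"required":["moves"]}

```bash
ls; mkdir -p pics; cat > h.py <<'E'
from workcell import telemetry, vision, ctrl, spotter
import numpy as np, cv2
def save(f,n): cv2.imwrite('pics/'+n,cv2.cvtColor(f['img'],cv2.COLOR_RGB2BGR))
def ray(f,u,v):
    K=np.array(f['camera_matrix']);T=np.array(f['T'])
    d=np.array([(u-K[0,2])/K[0,0],(v-K[1,2])/K[1,1]]);s=d.copy()
    for _ in range(30): s=d/(1+f['k1']*(s@s))
    return T[:3,3],T[:3,:3]@np.array([s[0],s[1],1.])
def at_z(f,u,v,z):
    o,d=ray(f,u,v); return o+d*(z-o[2])/d[2]
def proj(f,P):
    K=np.array(f['camera_matrix']);T=np.array(f['T'])
    c=T[:3,:3].T@(np.array(P)-T[:3,3]); s=c[:2]/c[2]; s=s*(1+f['k1']*(s@s))
    return K[0,0]*s[0]+K[0,2],K[1,1]*s[1]+K[1,2]
E
python3 - <<'E'
from h import *
s=telemetry.get_state(); print({k:np.round(v,3).tolist() for k,v in s.items()})
for n in ['scene','top','wrist']:
    f=vision.grab_frame(n); save(f,n+'0.png')
    print(n,np.round(f['T'],3).tolist(),f['k1'])
    for t in ['board','board_back','notch_front','notch_rear','end_stop','bearing','bush','socket']:
        if t in('board','bearing'): print(t,[(np.round(d['box']).tolist(),round(d['p'],2)) for d in spotter.find_in(f,t)])
        r=spotter.place_of(f,t); print(t,[(np.round(d['position']).tolist(),round(d['p'],2)) for d in r])
E
```

```text
pics
{'t': 0.0, 'q': [1.188, 0.343, 1.525, 0.0, 1.275, -0.146], 'joint_vel': [-0.0, 0.001, -0.001, 0.001, 0.0, -0.002], 'tau': [-0.002, -43.369, -24.6, -0.0, 0.008, -0.0], 'position': [0.123, 0.51, 0.193], 'eef_rot': [[-0.001, -0.972, 0.235], [-0.001, 0.235, 0.972], [-1.0, 0.0, -0.002]], 'wrist_force': [-0.063, -0.397, -0.564], 'moment': [-0.026, -0.041, -0.03], 'opening': 0.085}
scene [[-0.797, 0.456, -0.396, 0.931], [0.604, 0.608, -0.515, 0.614], [0.006, -0.65, -0.76, 0.904], [0.0, 0.0, 0.0, 1.0]] -0.04337029268420102
board [([348.0, 191.0, 460.0, 287.0], 0.88), ([234.0, 94.0, 300.0, 137.0], 0.8), ([202.0, 154.0, 274.0, 213.0], 0.56)]
board [([182.0, 239.0], 0.95), ([116.0, 268.0], 0.94), ([236.0, 403.0], 0.68)]
board_back [([247.0, 365.0], 0.85), ([102.0, 250.0], 0.79), ([184.0, 222.0], 0.68), ([163.0, 229.0], 0.62)]
notch_front [([225.0, 268.0], 0.72), ([196.0, 248.0], 0.71)]
notch_rear [([195.0, 245.0], 0.76), ([185.0, 243.0], 0.64)]
end_stop [([239.0, 275.0], 0.76)]
bearing [([306.0, 181.0, 324.0, 202.0], 0.81), ([248.0, 169.0, 267.0, 187.0], 0.7)]
bearing [([218.0, 260.0], 0.6
[... 610 characters left out ...]
192.0, 305.0], 0.6), ([187.0, 282.0], 0.59)]
notch_front [([178.0, 229.0], 0.8)]
notch_rear [([186.0, 268.0], 0.81)]
end_stop [([174.0, 211.0], 0.68)]
bearing [([265.0, 188.0, 283.0, 207.0], 0.77), ([234.0, 234.0, 247.0, 253.0], 0.64), ([364.0, 156.0, 375.0, 213.0], 0.53)]
bearing [([244.0, 242.0], 0.66)]
bush [([171.0, 286.0], 0.62)]
socket [([148.0, 243.0], 0.41)]
wrist [[0.234, 0.924, 0.302, 0.046], [0.972, -0.222, -0.072, 0.529], [0.0, 0.31, -0.951, 0.373], [0.0, 0.0, 0.0, 1.0]] -0.002598910216971301
board [([55.0, 226.0, 249.0, 384.0], 0.8)]
board [([306.0, 166.0], 0.78)]
board_back [([381.0, 171.0], 0.87)]
notch_front []
notch_rear []
end_stop []
bearing []
bearing []
bush []
socket []
```

View pics/scene0.png

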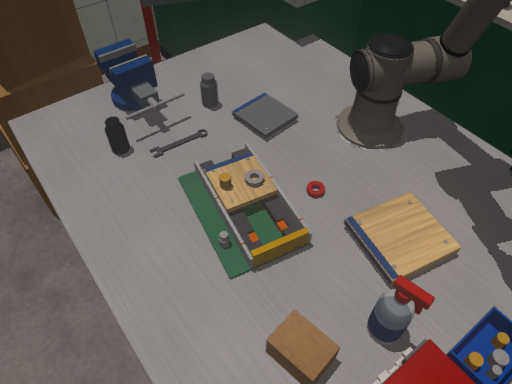

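View pics/top0.png

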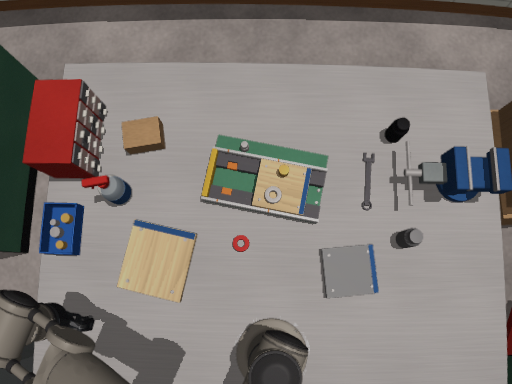

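```bash
python3 -c "
import cv2
a=cv2.imread('pics/top0.png');cv2.imwrite('pics/topc.png',cv2.resize(a[130:240,185:345],None,fx=5,fy=5,interpolation=2))
a=cv2.imread('pics/scene0.png');cv2.imwrite('pics/scenec.png',cv2.resize(a[110:270,170:330],None,fx=3.7,fy=3.7,interpolation=2))"
```

```text
(no output)
```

View pics/topc.png

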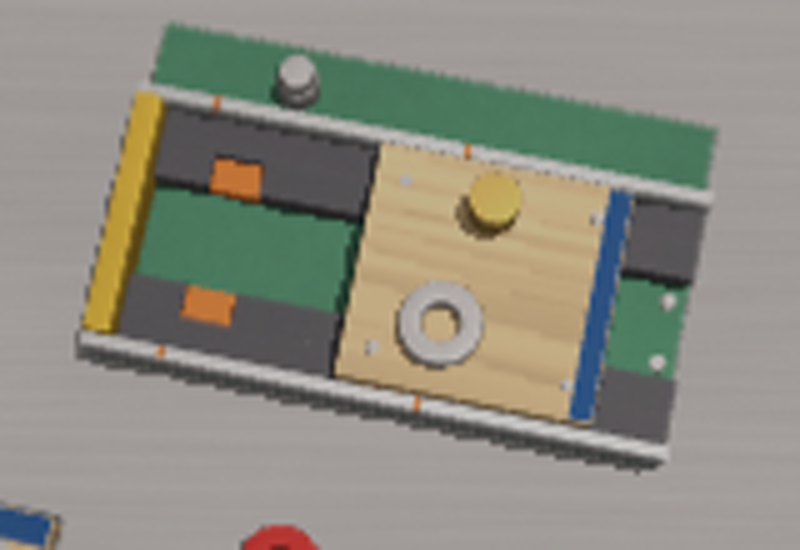

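View pics/scenec.png

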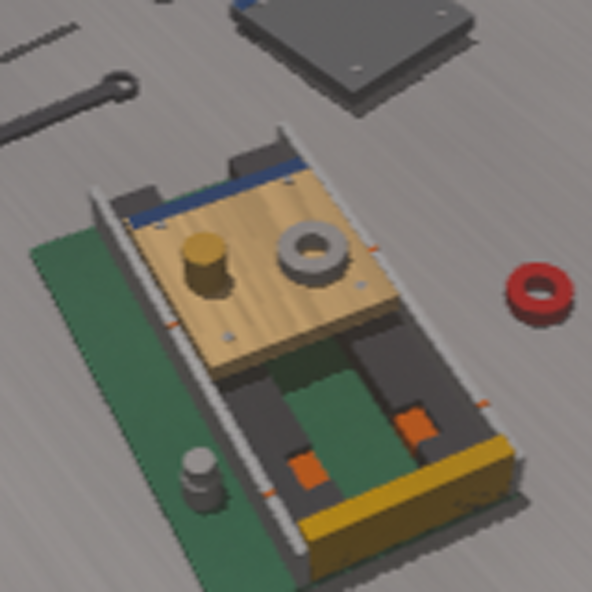

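The real board is the plywood one in the jig, about (282,186) in the top view. The look-alikes I'll leave are the larger plywood board at (157,262), the grey board at (349,270) and the red ring at (241,243). Next I'll measure the geometry.

```bash
python3 - <<'E'
from h import *
f=vision.grab_frame('top'); g=vision.grab_frame('scene')
def tc(u,v,z): return at_z(f,185+u/5-.4,130+v/5-.4,z)
def sc(u,v,z): return at_z(g,170+u/3.7-.4,110+v/3.7-.4,z)
for nm,M in [('top',[tc(217,102,.05),tc(160,351,.05),tc(467,152,.05),tc(417,403,.05)]),('scene',[sc(268,493,.05),sc(484,404,.05),sc(172,324,.05),sc(375,249,.05)])]:
    M=np.array(M)[:,:2]; c=M.mean(0); x=(M[0]+M[1]-M[2]-M[3])/2
    a=np.arctan2(x[1],x[0]); y=(M[1]+M[3]-M[0]-M[2])/2
    print(nm,c.round(4),'len',np.linalg.norm(x),'ang',np.degrees(a),np.degrees(np.arctan2(y[1],y[0]))-90, np.linalg.norm(y))
# board top corners z=.058
B=np.array([tc(380,145,.058),tc(335,377,.058),tc(631,194,.058),tc(592,422,.058)])[:,:2]
S=np.array([sc(212,368,.058),sc(399,296,.058),sc(133,222,.058),sc(306,162,.058)])[:,:2]
print(B.round(4).tolist(),S.round(4).tolist())
for M in (B,S): 
  bk=(M[2]+M[3])/2; fr=(M[0]+M[1])/2; print('back',bk.round(4),'front',fr.round(4),np.degrees(np.arctan2(*(fr-bk)[::-1])),np.linalg.norm(fr-bk))
for n,F in (('top',f),('scene',g)):
  for d in spotter.place_of(F,'wrench')[:2]: print(n,at_z(F,d['position'][1],d['position'][0],0).round(3))
E
```

```text
top [0.5246 0.0839] len 0.15995472720905785 ang 79.47069742789019 79.62032879588844 0.16124396024279244
scene [0.522  0.0849] len 0.15986428025902977 ang 79.49491508138428 79.36945766697212 0.1634980438358578
[[0.5904, 0.0452], [0.4445, 0.0697], [0.5622, -0.1102], [0.42, -0.086]] [[0.5907, 0.0465], [0.4462, 0.073], [0.5597, -0.103], [0.4179, -0.0766]]
back [ 0.4911 -0.0981] front [0.5174 0.0574] 80.39472970789991 0.15772744850762938
back [ 0.4888 -0.0898] front [0.5185 0.0597] 78.7866727735755 0.1524559835136583
top [ 0.539 -0.308  0.   ]
scene [ 0.529 -0.302 -0.   ]
```

Emit:
carry_out:
  moves:
    - {"xyz": [2.5, -3, 0.3], "turn": [0, 0, -6]}
    - {"xyz": [5, -6, 0.6], "turn": [0, 0, -12]}
    - {"xyz": [7.5, -9, 0.9], "turn": [0, 0, -18]}
    - {"xyz": [10, -12, 1], "turn": [0, 0, -24]}
    - {"xyz": [12.5, -15, 1], "turn": [0, 0, -30]}
  gripper: 0

```text
t: 2.27
position: [0.249, 0.3591, 0.2038]
eef_rot: [[0.001, -0.721, 0.692], [0.001, 0.692, 0.721], [-1.0, -0.0, 0.001]]
wrist_force: [0.9, 0.0, 0.5]
opening: 0.0255
```

Emit:
carry_out:
  moves:
    - {"xyz": [2.2, -3.4, 0], "turn": [0, 0, -6]}
    - {"xyz": [4.4, -6.8, 0], "turn": [0, 0, -12]}
    - {"xyz": [6.6, -10.2, 0], "turn": [0, 0, -18]}
    - {"xyz": [8.8, -13.6, 0], "turn": [0, 0, -24]}
    - {"xyz": [11, -17, 0], "turn": [0, 0, -30]}

```text
t: 2.68
position: [0.3597, 0.1873, 0.2041]
eef_rot: [[0.002, -0.274, 0.962], [0.001, 0.962, 0.274], [-1.0, -0.0, 0.002]]
wrist_force: [1.1, 0.7, 1.2]
opening: -0.0002
```

Emit:
carry_out:
  moves:
    - {"xyz": [1.4, -3.7, 0], "turn": [0, 0, -5.3]}
    - {"xyz": [2.8, -7.4, 0], "turn": [0, 0, -10.6]}
    - {"xyz": [4.2, -11.1, 0], "turn": [0, 0, -15.9]}
    - {"xyz": [5.6, -14.8, 0], "turn": [0, 0, -21.2]}
    - {"xyz": [7.0, -18.5, 0], "turn": [0, 0, -26.4]}

```text
t: 3.1
position: [0.43, 0.0003, 0.2044]
eef_rot: [[0.003, 0.187, 0.982], [-0.0, 0.982, -0.187], [-1.0, 0.0, 0.003]]
wrist_force: [1.1, 0.4, -0.5]
opening: -0.0002
```

Emit:
carry_out:
  moves:
    - {"xyz": [1.3, -3.6, 0], "turn": [0, 0, 0]}
    - {"xyz": [2.6, -7.2, 0], "turn": [0, 0, 0]}
    - {"xyz": [3.9, -10.8, 0], "turn": [0, 0, 0]}
    - {"xyz": [5.1, -14.4, 0], "turn": [0, 0, 0]}
    - {"xyz": [5.1, -14.4, -3], "turn": [0, 0, 0]}

```text
t: 3.52
position: [0.4862, -0.1514, 0.1786]
eef_rot: [[0.014, 0.192, 0.981], [-0.008, 0.981, -0.191], [-1.0, -0.005, 0.016]]
wrist_force: [0.5, 0.1, -0.0]
opening: 0.0003
```

```bash
python3 - <<'E'
from h import *
s=telemetry.get_state(); print(s['t'],s['position'],s['eef_rot'])
f=vision.grab_frame('wrist'); save(f,'w1.png')
f=vision.grab_frame('top')
cv2.imwrite('pics/t1.png',cv2.resize(cv2.cvtColor(f['img'],4)[130:250,185:345],None,fx=5,fy=5,interpolation=2))
E
```

```text
3.5167 [ 0.48618774 -0.15144264  0.17859977] [[ 0.0142845   0.19156022  0.98137691]
 [-0.00801957  0.98146743 -0.19146116]
 [-0.99986581 -0.0051353   0.015556  ]]
```

View pics/w1.png

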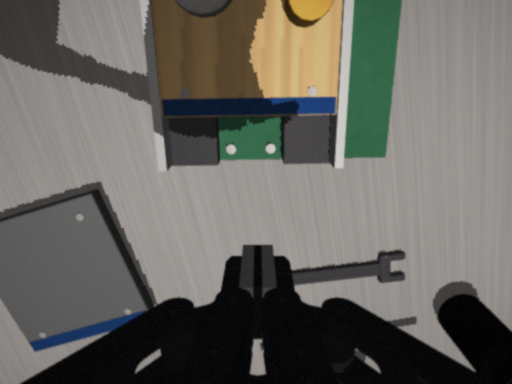

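View pics/t1.png

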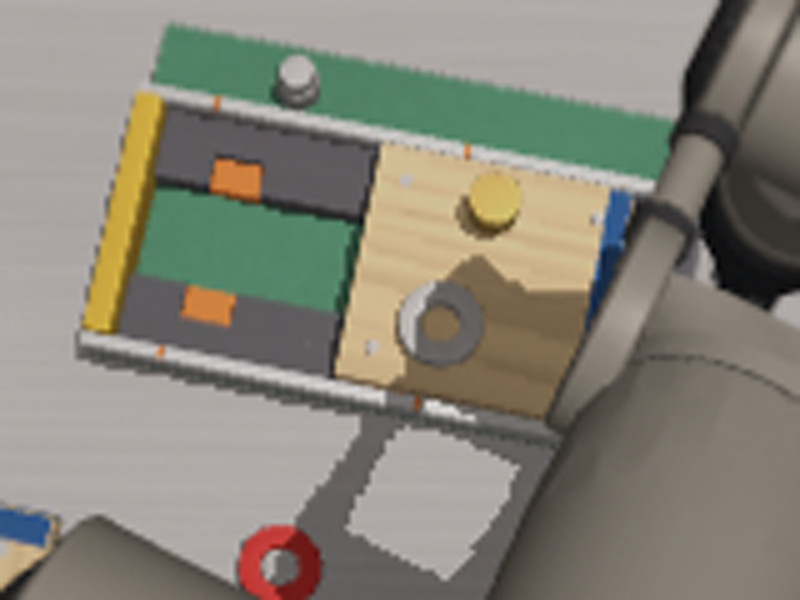

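```bash
python3 - <<'E'
from h import *
f=vision.grab_frame('wrist')
o=np.array([.523,.0845]);d=np.array([np.cos(np.radians(79.5)),np.sin(np.radians(79.5))]);n=np.array([-d[1],d[0]])
def J(p): q=np.array(p)[:2]-o; return (q@d*1e3).round(1),(q@n*1e3).round(1)
for u,v,z in [(164,98,.058),(336,98,.058),(163,116,.058),(336,115,.058),(163,116,.04),(336,115,.04),(163,169,.05),(340,166,.05),(218,164,.03),(283,162,.03),(231,149,.012)]: print(u,v,z,J(at_z(f,u,v,z)))
s=telemetry.get_state();print('tcp',J(s['position']),s['t'])
p=[.481,-.1417];print(J(p))
E
```

```text
164 98 0.058 (np.float64(-165.3), np.float64(77.8))
336 98 0.058 (np.float64(-166.3), np.float64(-62.8))
163 116 0.058 (np.float64(-179.8), np.float64(79.9))
336 115 0.058 (np.float64(-179.9), np.float64(-63.7))
163 116 0.04 (np.float64(-181.4), np.float64(84.8))
336 115 0.04 (np.float64(-181.5), np.float64(-67.6))
163 169 0.05 (np.float64(-226.9), np.float64(86.4))
340 166 0.05 (np.float64(-225.1), np.float64(-71.7))
218 164 0.03 (np.float64(-227.2), np.float64(39.3))
283 162 0.03 (np.float64(-225.7), np.float64(-22.3))
231 149 0.012 (np.float64(-216.3), np.float64(28.0))
tcp (np.float64(-232.0), np.float64(1.3)) 3.6667
(np.float64(-230.1), np.float64(0.1))
```

Emit:
carry_out:
  moves:
    - {"xyz": [-0.4, 0.1, -3], "turn": [0, 0, 0]}
    - {"xyz": [-0.4, 0.1, -6], "turn": [0, 0, 0]}
    - {"xyz": [-0.4, 0.1, -8], "turn": [0, 0, 0]}
    - {"xyz": [-0.4, 0.1, -9], "turn": [0, 0, 0]}
    - {"xyz": [-0.4, 0.1, -9], "turn": [0, 0, 0]}

```text
t: 4.08
position: [0.4744, -0.1408, 0.082]
eef_rot: [[-0.005, 0.187, 0.982], [0.004, 0.982, -0.187], [-1.0, 0.003, -0.006]]
wrist_force: [0.2, 0.0, 0.6]
opening: -0.0003
```

```bash
python3 - <<'E'
from h import *
f=vision.grab_frame('wrist'); save(f,'w2.png')
s=telemetry.get_state();print(s['t'],s['position'].round(4),np.round(s['eef_rot'],3).tolist())
g=vision.grab_frame('scene')
cv2.imwrite('pics/s2.png',cv2.resize(cv2.cvtColor(g['img'],4)[90:270,150:340],None,fx=3.2,fy=3.2,interpolation=2))
E
```

```text
4.1333 [ 0.4754 -0.1414  0.0833] [[-0.003, 0.187, 0.982], [0.003, 0.982, -0.187], [-1.0, 0.002, -0.003]]
```

View pics/w2.png

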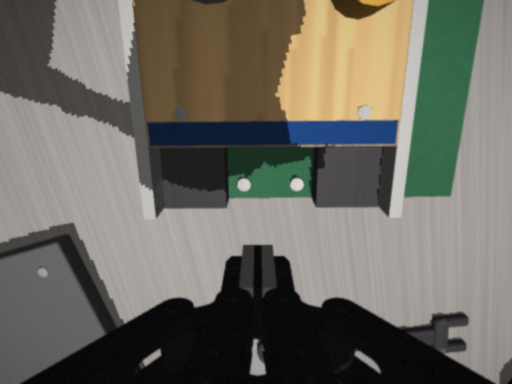

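View pics/s2.png

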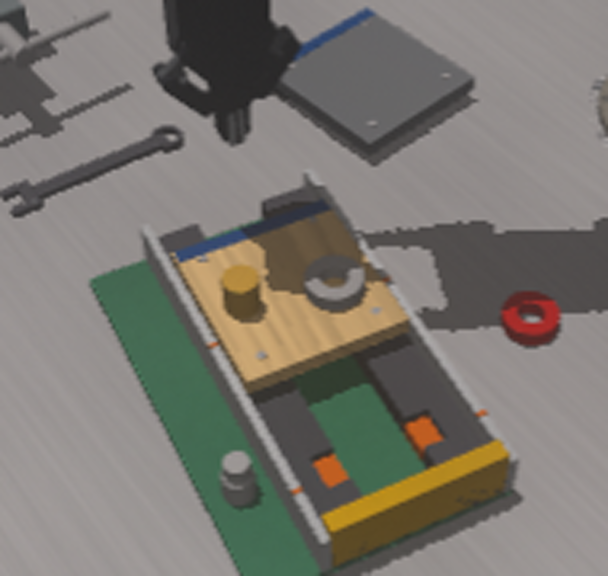

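```bash
python3 - <<'E'
from h import *
f=vision.grab_frame('wrist')
o=np.array([.523,.0845]);d=np.array([np.cos(np.radians(79.5)),np.sin(np.radians(79.5))]);n=np.array([-d[1],d[0]])
def J(p): q=np.array(p)[:2]-o; return (q@d*1e3).round(1),(q@n*1e3).round(1)
for u,v,z in [(148,147,.058),(397,145,.058),(148,218,.05),(397,217,.05),(228,208,.03),(314,207,.03)]: print(u,v,z,J(at_z(f,u,v,z)))
s=telemetry.get_state();print('tcp',J(s['position']),s['t'],proj(f,s['position']),proj(f,s['position']+np.array([0,0,.03])))
E
```

```text
148 147 0.058 (np.float64(-188.6), np.float64(70.0))
397 145 0.058 (np.float64(-188.0), np.float64(-79.3))
148 218 0.05 (np.float64(-237.6), np.float64(77.5))
397 217 0.05 (np.float64(-237.6), np.float64(-88.3))
228 208 0.03 (np.float64(-238.1), np.float64(25.8))
314 207 0.03 (np.float64(-237.6), np.float64(-36.2))
tcp (np.float64(-231.3), np.float64(4.5)) 4.2333 (np.float64(257.4452515787824), np.float64(229.98333784377854)) (np.float64(257.3812495723841), np.float64(255.26533465009163))
```

Emit:
carry_out:
  moves:
    - {"xyz": [0.8, -0.2, -0.5], "turn": [0, 0, 0]}
    - {"xyz": [0.8, -0.2, -2], "turn": [0, 0, 0]}
    - {"xyz": [0.8, -0.2, -3.8], "turn": [0, 0, 0]}
    - {"xyz": [0.8, -0.2, -5.1], "turn": [0, 0, 0]}
    - {"xyz": [0.8, -0.2, -5.1], "turn": [0, 0, 0]}

```text
t: 4.65
position: [0.4841, -0.1438, 0.0321]
eef_rot: [[-0.002, 0.187, 0.982], [0.002, 0.982, -0.187], [-1.0, 0.002, -0.002]]
wrist_force: [-1.7, 1.0, 0.7]
opening: 0.0002
```

```bash
python3 - <<'E'
from h import *
f=vision.grab_frame('wrist'); save(f,'w3.png')
s=telemetry.get_state();print(s['t'],s['position'].round(4),np.round(s['eef_rot'],3).tolist(),s['wrist_force'])
E
```

```text
4.7 [ 0.4847 -0.144   0.0333] [[-0.0, 0.187, 0.982], [0.001, 0.982, -0.187], [-1.0, 0.001, -0.001]] [ 0.77929863 -0.37827459 -0.37314308]
```

View pics/w3.png

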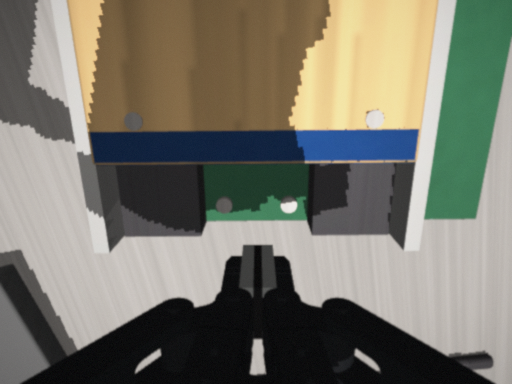

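Emit:
carry_out:
  moves:
    - {"xyz": [0.09, 0.5, 0], "turn": [0, 0, 0]}
    - {"xyz": [0.18, 1.0, 0], "turn": [0, 0, 0]}
    - {"xyz": [0.27, 1.5, 0], "turn": [0, 0, 0]}
    - {"xyz": [0.36, 2.0, 0], "turn": [0, 0, 0]}
    - {"xyz": [0.4, 2.2, 0], "turn": [0, 0, 0]}

```text
t: 5.12
position: [0.4891, -0.1212, 0.0338]
eef_rot: [[0.0, 0.186, 0.982], [0.001, 0.982, -0.186], [-1.0, 0.001, 0.0]]
wrist_force: [1.2, -0.3, 0.3]
opening: 0.0
```

Emit:
carry_out:
  moves:
    - {"xyz": [0.03, 0.16, 0], "turn": [0, 0, 0]}
    - {"xyz": [0.06, 0.32, 0], "turn": [0, 0, 0]}
    - {"xyz": [0.09, 0.48, 0], "turn": [0, 0, 0]}
    - {"xyz": [0.12, 0.64, 0], "turn": [0, 0, 0]}
    - {"xyz": [0.15, 0.8, 0], "turn": [0, 0, 0]}

```text
t: 5.53
position: [0.4906, -0.1131, 0.0338]
eef_rot: [[0.0, 0.187, 0.982], [0.001, 0.982, -0.187], [-1.0, 0.001, 0.0]]
wrist_force: [-0.3, 0.5, -0.2]
opening: -0.0001
```

Emit:
carry_out:
  moves:
    - {"xyz": [0.03, 0.16, 0], "turn": [0, 0, 0]}
    - {"xyz": [0.06, 0.32, 0], "turn": [0, 0, 0]}
    - {"xyz": [0.09, 0.48, 0], "turn": [0, 0, 0]}
    - {"xyz": [0.12, 0.64, 0], "turn": [0, 0, 0]}
    - {"xyz": [0.15, 0.8, 0], "turn": [0, 0, 0]}

```text
t: 5.95
position: [0.4921, -0.105, 0.0338]
eef_rot: [[0.0, 0.187, 0.982], [0.001, 0.982, -0.187], [-1.0, 0.001, -0.0]]
wrist_force: [-0.1, 0.7, 0.1]
opening: 0.0001
```

```bash
python3 - <<'E'
from h import *
f=vision.grab_frame('wrist'); save(f,'w4.png')
s=telemetry.get_state();print(s['t'],s['position'].round(4),np.round(s['eef_rot'],3).tolist(),s['wrist_force'])
E
```

```text
6.0 [ 0.4921 -0.1047  0.0338] [[0.0, 0.187, 0.982], [0.001, 0.982, -0.187], [-1.0, 0.001, 0.0]] [ 1.00100503  1.17751596 -0.6907463 ]
```

View pics/w4.png

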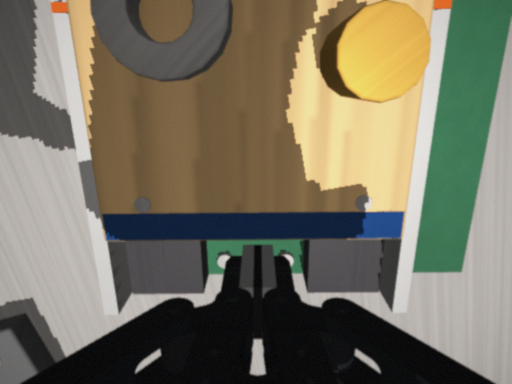

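Emit:
carry_out:
  moves:
    - {"xyz": [0.03, 0.16, 0], "turn": [0, 0, 0]}
    - {"xyz": [0.06, 0.32, 0], "turn": [0, 0, 0]}
    - {"xyz": [0.09, 0.48, 0], "turn": [0, 0, 0]}
    - {"xyz": [0.12, 0.64, 0], "turn": [0, 0, 0]}
    - {"xyz": [0.15, 0.8, 0], "turn": [0, 0, 0]}

```text
t: 6.42
position: [0.4937, -0.0966, 0.0338]
eef_rot: [[0.0, 0.186, 0.982], [0.001, 0.982, -0.186], [-1.0, 0.001, 0.0]]
wrist_force: [0.5, -0.0, 0.2]
opening: -0.0001
```

Emit:
carry_out:
  moves:
    - {"xyz": [0.03, 0.16, 0], "turn": [0, 0, 0]}
    - {"xyz": [0.06, 0.32, 0], "turn": [0, 0, 0]}
    - {"xyz": [0.09, 0.48, 0], "turn": [0, 0, 0]}
    - {"xyz": [0.12, 0.64, 0], "turn": [0, 0, 0]}
    - {"xyz": [0.15, 0.8, 0], "turn": [0, 0, 0]}

```text
t: 6.83
position: [0.4952, -0.0884, 0.0338]
eef_rot: [[0.0, 0.186, 0.982], [0.001, 0.982, -0.186], [-1.0, 0.001, 0.0]]
wrist_force: [-0.2, -0.7, -0.3]
opening: 0.0003
```

Emit:
carry_out:
  moves:
    - {"xyz": [0.03, 0.16, 0], "turn": [0, 0, 0]}
    - {"xyz": [0.06, 0.32, 0], "turn": [0, 0, 0]}
    - {"xyz": [0.09, 0.48, 0], "turn": [0, 0, 0]}
    - {"xyz": [0.12, 0.64, 0], "turn": [0, 0, 0]}
    - {"xyz": [0.15, 0.8, 0], "turn": [0, 0, 0]}

```text
t: 7.25
position: [0.4967, -0.0802, 0.0338]
eef_rot: [[0.0, 0.186, 0.982], [0.001, 0.982, -0.186], [-1.0, 0.001, 0.0]]
wrist_force: [-0.5, 0.5, 0.2]
opening: -0.0002
```

```bash
python3 - <<'E'
from h import *
f=vision.grab_frame('wrist'); save(f,'w5.png')
s=telemetry.get_state();print(s['t'],s['position'].round(4),np.round(s['eef_rot'],3).tolist(),s['wrist_force'])
E
```

```text
7.3 [ 0.4967 -0.08    0.0338] [[0.0, 0.186, 0.982], [0.002, 0.982, -0.186], [-1.0, 0.002, -0.0]] [-0.87091456  0.31010331 -0.28958654]
```

View pics/w5.png

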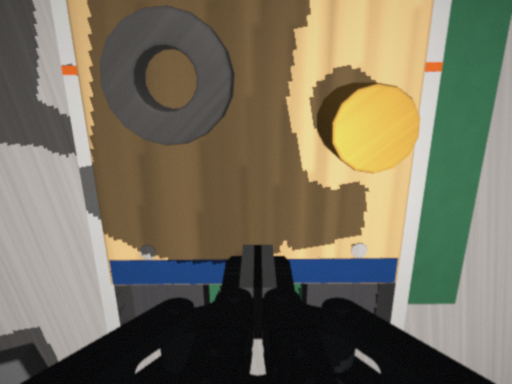

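```bash
python3 - <<'E'
from h import *
f=vision.grab_frame('wrist');g=vision.grab_frame('scene')
cv2.imwrite('pics/s5.png',cv2.resize(cv2.cvtColor(g['img'],4)[90:270,150:340],None,fx=3.2,fy=3.2,interpolation=2))
o=np.array([.523,.0845]);d=np.array([np.cos(np.radians(79.5)),np.sin(np.radians(79.5))]);n=np.array([-d[1],d[0]])
def J(p): q=np.array(p)[:2]-o; return (q@d*1e3).round(1),(q@n*1e3).round(1)
for u,v,z in [(111,285,.058),(396,284,.058),(70,71,.05),(433,67,.05)]: print(u,v,z,J(at_z(f,u,v,z)))
s=telemetry.get_state();print('tcp',J(s['position']),s['t'],[proj(f,s['position']+np.array([0,0,h])) for h in (0,.02,.04,.06)])
print(np.round(f['T'],3).tolist())
E
```

```text
111 285 0.058 (np.float64(-187.0), np.float64(71.4))
396 284 0.058 (np.float64(-186.9), np.float64(-76.2))
70 71 0.05 (np.float64(-82.2), np.float64(79.0))
433 67 0.05 (np.float64(-81.1), np.float64(-83.0))
tcp (np.float64(-166.8), np.float64(-4.2)) 7.4 [(np.float64(256.76432876437013), np.float64(229.80822798924348)), (np.float64(256.69222522811765), np.float64(245.7010434677108)), (np.float64(256.60275475431405), np.float64(265.4233359643225)), (np.float64(256.4887904729845), np.float64(290.5473183688262))]
[[0.983, -0.177, -0.057, 0.512], [-0.186, -0.935, -0.303, -0.002], [-0.0, 0.309, -0.951, 0.214], [0.0, 0.0, 0.0, 1.0]]
```

View pics/s5.png

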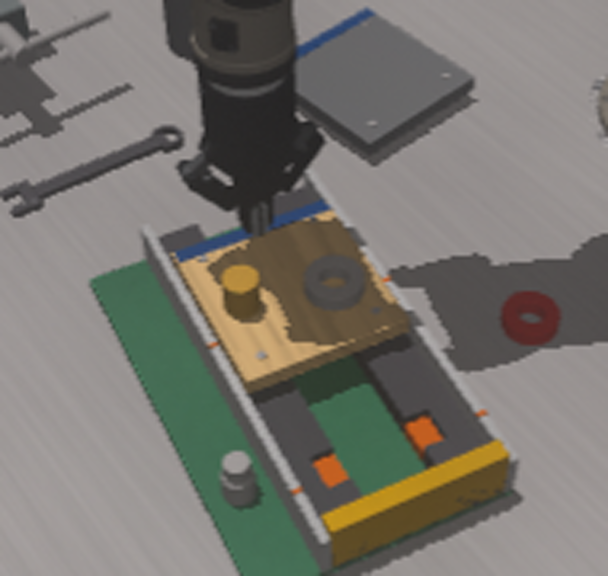

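```bash
python3 - <<'E'
from h import *
g=vision.grab_frame('scene');t=vision.grab_frame('top')
s=telemetry.get_state();p=s['position']
for h in (0,.01,.02,.03): print(h,np.round(proj(g,p+[0,0,h]),1),np.round((np.array(proj(g,p+[0,0,h]))-[150,90])*3.2,0))
cv2.imwrite('pics/s6.png',cv2.resize(cv2.cvtColor(g['img'],4)[130:190,200:270],None,fx=9,fy=9,interpolation=2))
print((np.array(proj(g,p))-[200,130])*9,(np.array(proj(g,p+[0,0,.025]))-[200,130])*9, s['q'],s['opening'])
E
```

```text
0 [229.3 170.4] [254. 257.]
0.01 [229.2 168. ] [253. 250.]
0.02 [229.  165.5] [253. 242.]
0.03 [228.8 163. ] [252. 234.]
[263.81131536 363.59455892] [260.28060355 308.53503895] [-0.31389666  0.49463279  1.78823885  0.00185997  0.85880136 -0.12763557] -0.00030112314672402473
```

View pics/s6.png

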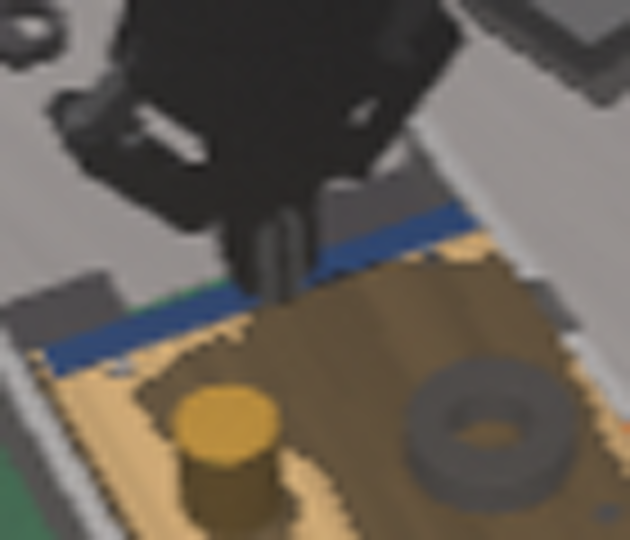

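```bash
python3 - <<'E'
from h import *
g=vision.grab_frame('scene')
p=np.array([.4754,-.1414,.0833])
for h in (0,.01,.02,.03): print(h,np.round((np.array(proj(g,p+[0,0,h]))-[150,90])*3.2,0))
f=vision.grab_frame('wrist');s=telemetry.get_state();p=s['position'];d=np.array([.182,.983,0])
for y in (-.011,0,.011): print(y,[np.round(proj(f,p+d*y+[0,0,h]),0)[1] for h in (.015,.02,.025,.03)])
cv2.imwrite('pics/w6.png',cv2.resize(cv2.cvtColor(f['img'],4)[220:320,190:330],None,fx=5.5,fy=5.5,interpolation=2))
print(s['t'])
E
```

```text
0 [232. 169.]
0.01 [231. 160.]
0.02 [231. 152.]
0.03 [230. 144.]
-0.011 [np.float64(260.0), np.float64(264.0), np.float64(269.0), np.float64(274.0)]
0 [np.float64(241.0), np.float64(245.0), np.float64(250.0), np.float64(255.0)]
0.011 [np.float64(222.0), np.float64(225.0), np.float64(229.0), np.float64(234.0)]
7.6
```

View pics/w6.png

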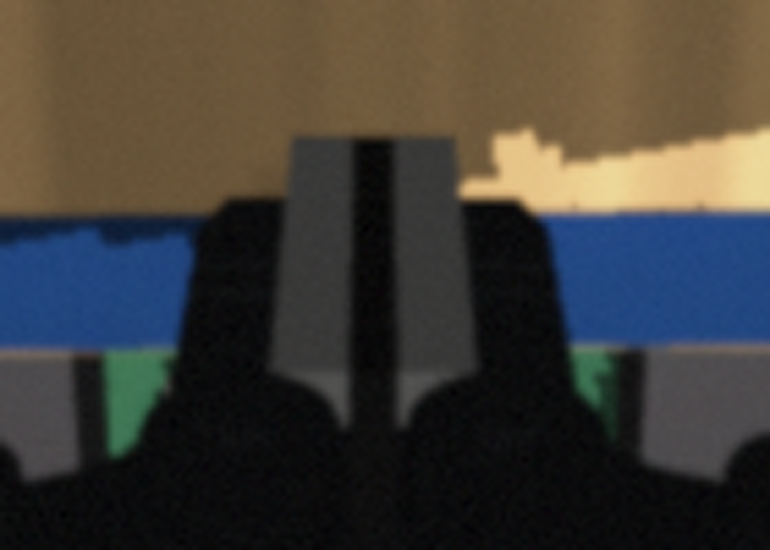

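```bash
python3 - <<'E'
from h import *
g=vision.grab_frame('scene');f=vision.grab_frame('wrist');s=telemetry.get_state();p=s['position']
d=np.array([.183,.983,0])
for sp in [(230.9,163.3),(230.9,164.3),(230.9,162.5)]:
    A=[];b=[]
    for F,u in ((g,sp),(f,(258.2,244.9))):
        o,r=ray(F,*u); r/=np.linalg.norm(r); M=np.eye(3)-np.outer(r,r); A.append(M); b.append(M@o)
    X=np.linalg.lstsq(np.vstack(A),np.hstack(b),rcond=None)[0]
    print(X.round(4),'fwd',((X-p)@d).round(4),'up',(X-p)[2].round(4), 'res',[np.linalg.norm(a@X-c).round(4) for a,c in zip(A,b)])
E
```

```text
[ 0.4985 -0.0695  0.0737] fwd 0.0112 up 0.0399 res [np.float64(0.0015), np.float64(0.0015)]
[ 0.4976 -0.072   0.0674] fwd 0.0085 up 0.0336 res [np.float64(0.002), np.float64(0.002)]
[ 0.4991 -0.0674  0.0787] fwd 0.0133 up 0.0449 res [np.float64(0.001), np.float64(0.001)]
```

The board hasn't moved (its edge is still at jig x ≈ -187), and the fingers have passed over it. Both views put the physical tip well above the reported TCP, so I'm backing off and going lower.

Emit:
carry_out:
  moves:
    - {"xyz": [-0.15, -0.8, 0.2], "turn": [0, 0, 0]}
    - {"xyz": [-0.3, -1.6, 0.2], "turn": [0, 0, 0]}
    - {"xyz": [-0.45, -2.5, 0.2], "turn": [0, 0, 0]}
    - {"xyz": [-0.65, -3.5, 0.2], "turn": [0, 0, 0]}
    - {"xyz": [-0.85, -4.5, 0.2], "turn": [0, 0, 0]}

```text
t: 8.12
position: [0.4879, -0.1268, 0.0358]
eef_rot: [[0.0, 0.187, 0.982], [0.001, 0.982, -0.187], [-1.0, 0.001, 0.0]]
wrist_force: [0.4, 0.2, -0.4]
opening: 0.0002
```

Emit:
carry_out:
  moves:
    - {"xyz": [0, 0, -0.5], "turn": [0, 0, 0]}
    - {"xyz": [0, 0, -1], "turn": [0, 0, 0]}
    - {"xyz": [0, 0, -1.5], "turn": [0, 0, 0]}
    - {"xyz": [0, 0, -2], "turn": [0, 0, 0]}
    - {"xyz": [0, 0, -2], "turn": [0, 0, 0]}

```text
t: 8.53
position: [0.4871, -0.1261, 0.0145]
eef_rot: [[-0.002, 0.187, 0.982], [0.002, 0.982, -0.187], [-1.0, 0.002, -0.002]]
wrist_force: [-1.1, -0.1, 0.1]
opening: 0.0004
```

```bash
python3 - <<'E'
from h import *
g=vision.grab_frame('scene');f=vision.grab_frame('wrist');s=telemetry.get_state();p=s['position']
print(s['t'],p,s['wrist_force'])
a=cv2.resize(cv2.cvtColor(g['img'],4)[120:180,190:270],None,fx=8,fy=8,interpolation=2)
cv2.imwrite('pics/s7.png',a); save(f,'w7.png')
E
```

```text
8.6333 [ 0.48771383 -0.12635128  0.01538179] [ 0.61011048 -0.45523565 -0.33482224]
```

View pics/s7.png

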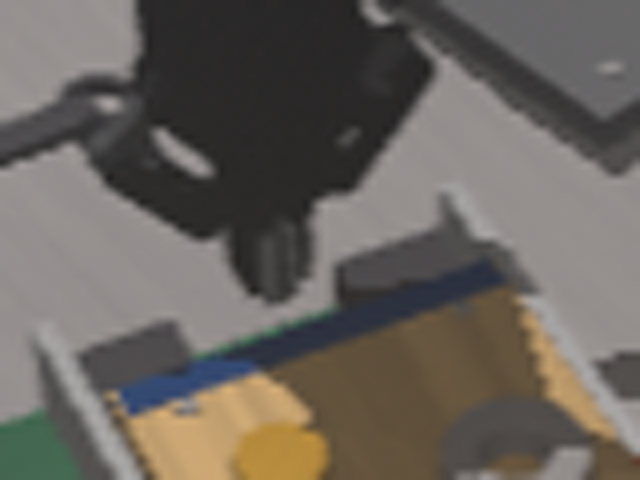

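View pics/w7.png

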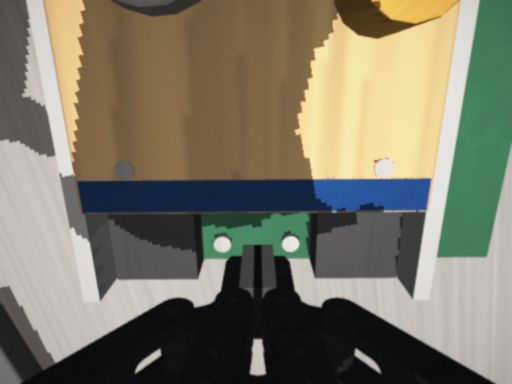

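```bash
python3 - <<'E'
from h import *
g=vision.grab_frame('scene');f=vision.grab_frame('wrist');s=telemetry.get_state();p=s['position']
d=np.array([.187,.982,0])
for dy in (-.011,0,.011):
  print('S',dy,[np.round(proj(g,p+d*dy+[0,0,h]),1).tolist() for h in (.02,.03,.04,.05)])
  print('W',dy,[np.round(proj(f,p+d*dy+[0,0,h]),1)[1] for h in (.02,.03,.04,.05)])
E
```

```text
S -0.011 [[221.2, 156.9], [221.0, 154.5], [220.8, 152.0], [220.6, 149.5]]
W -0.011 [np.float64(264.6), np.float64(274.8), np.float64(286.2), np.float64(299.0)]
S 0 [[222.7, 159.3], [222.5, 156.9], [222.3, 154.4], [222.1, 151.9]]
W 0 [np.float64(245.5), np.float64(254.8), np.float64(265.2), np.float64(277.0)]
S 0.011 [[224.2, 161.8], [224.0, 159.3], [223.8, 156.9], [223.6, 154.4]]
W 0.011 [np.float64(225.6), np.float64(234.0), np.float64(243.4), np.float64(254.0)]
```

Emit:
carry_out:
  moves:
    - {"xyz": [0, 0, -0.4], "turn": [0, 0, 0]}
    - {"xyz": [0, 0, -0.8], "turn": [0, 0, 0]}
    - {"xyz": [0, 0, -1.2], "turn": [0, 0, 0]}
    - {"xyz": [0, 0, -1.6], "turn": [0, 0, 0]}
    - {"xyz": [0, 0, -1.9], "turn": [0, 0, 0]}

```text
t: 9.15
position: [0.4878, -0.1265, -0.0038]
eef_rot: [[-0.0, 0.187, 0.982], [0.001, 0.982, -0.187], [-1.0, 0.001, -0.0]]
wrist_force: [0.1, 0.1, 0.6]
opening: 0.0004
```

```bash
python3 - <<'E'
from h import *
g=vision.grab_frame('scene');f=vision.grab_frame('wrist');s=telemetry.get_state();p=s['position']
print(s['t'],p,s['wrist_force'])
a=cv2.resize(cv2.cvtColor(g['img'],4)[120:180,190:270],None,fx=8,fy=8,interpolation=2)
cv2.imwrite('pics/s8.png',a); save(f,'w8.png')
d=np.array([.187,.982,0])
print('S',[((np.round(proj(g,p+d*.011+[0,0,h]),1)-[190,120])*8).tolist() for h in (.02,.03,.04,.05)])
E
```

```text
9.25 [ 0.48760392 -0.12639944 -0.00383961] [ 0.31812147  0.02008459 -0.32678143]
S [[277.5999999999999, 371.20000000000005], [276.0, 352.79999999999995], [274.4000000000001, 333.5999999999999], [273.5999999999999, 313.5999999999999]]
```

View pics/s8.png

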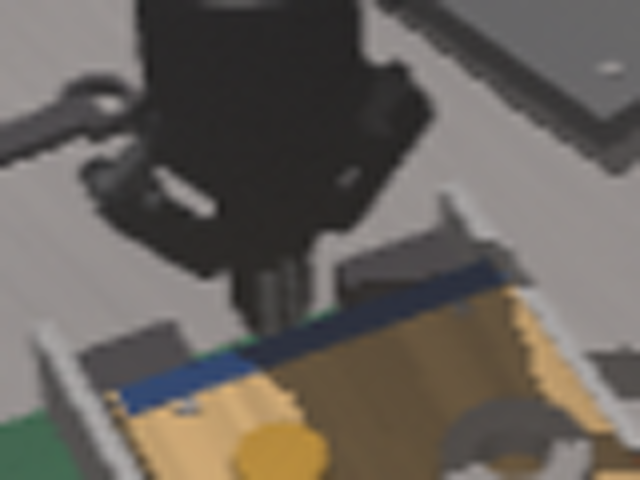

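View pics/w8.png

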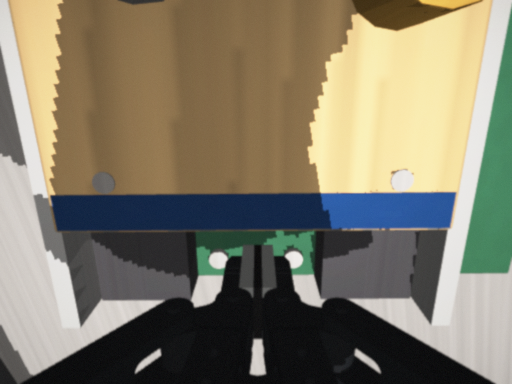

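Emit:
carry_out:
  moves:
    - {"xyz": [0, 0, -0.2], "turn": [0, 0, 0]}
    - {"xyz": [0.04, 0.2, -0.4], "turn": [0, 0, 0]}
    - {"xyz": [0.08, 0.4, -0.4], "turn": [0, 0, 0]}
    - {"xyz": [0.11, 0.6, -0.4], "turn": [0, 0, 0]}
    - {"xyz": [0.15, 0.8, -0.4], "turn": [0, 0, 0]}

```text
t: 9.67
position: [0.4892, -0.1181, -0.0078]
eef_rot: [[-0.001, 0.186, 0.982], [0.002, 0.982, -0.186], [-1.0, 0.002, -0.001]]
wrist_force: [-1.2, -0.4, 0.1]
opening: 0.0
```

Emit:
carry_out:
  moves:
    - {"xyz": [0.03, 0.16, 0], "turn": [0, 0, 0]}
    - {"xyz": [0.06, 0.32, 0], "turn": [0, 0, 0]}
    - {"xyz": [0.09, 0.48, 0], "turn": [0, 0, 0]}
    - {"xyz": [0.12, 0.64, 0], "turn": [0, 0, 0]}
    - {"xyz": [0.15, 0.8, 0], "turn": [0, 0, 0]}

```text
t: 10.08
position: [0.4908, -0.1108, -0.0077]
eef_rot: [[-0.0, 0.186, 0.983], [0.0, 0.983, -0.186], [-1.0, 0.0, -0.0]]
wrist_force: [-1.9, -6.0, 0.1]
opening: -0.0003
```

Emit:
carry_out:
  moves:
    - {"xyz": [0.03, 0.16, 0], "turn": [0, 0, 0]}
    - {"xyz": [0.06, 0.32, 0], "turn": [0, 0, 0]}
    - {"xyz": [0.09, 0.48, 0], "turn": [0, 0, 0]}
    - {"xyz": [0.12, 0.64, 0], "turn": [0, 0, 0]}
    - {"xyz": [0.15, 0.8, 0], "turn": [0, 0, 0]}

```text
t: 10.5
position: [0.4923, -0.1037, -0.0077]
eef_rot: [[-0.0, 0.186, 0.983], [-0.001, 0.983, -0.186], [-1.0, -0.001, -0.0]]
wrist_force: [-0.7, -5.9, -0.9]
opening: -0.0
```

```bash
python3 - <<'E'
from h import *
f=vision.grab_frame('wrist'); save(f,'w9.png')
s=telemetry.get_state();print(s['t'],s['position'].round(4),s['wrist_force'])
E
```

```text
10.55 [ 0.4924 -0.1034 -0.0076] [-1.00672273 -4.65495174 -0.82273672]
```

View pics/w9.png

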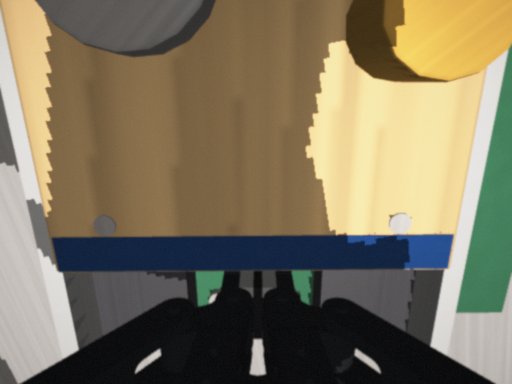

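Contact made: about 6 N, with the board sliding. I'll keep pushing slowly.

Emit:
carry_out:
  moves:
    - {"xyz": [0.04, 0.2, 0], "turn": [0, 0, 0]}
    - {"xyz": [0.08, 0.4, 0], "turn": [0, 0, 0]}
    - {"xyz": [0.11, 0.6, 0], "turn": [0, 0, 0]}
    - {"xyz": [0.15, 0.8, 0], "turn": [0, 0, 0]}
    - {"xyz": [0.19, 1.0, 0], "turn": [0, 0, 0]}

```text
t: 10.97
position: [0.4943, -0.0942, -0.0076]
eef_rot: [[-0.0, 0.185, 0.983], [-0.002, 0.983, -0.185], [-1.0, -0.002, 0.0]]
wrist_force: [-1.4, -5.9, -1.7]
opening: -0.0002
```

Emit:
carry_out:
  moves:
    - {"xyz": [0.04, 0.2, 0], "turn": [0, 0, 0]}
    - {"xyz": [0.08, 0.4, 0], "turn": [0, 0, 0]}
    - {"xyz": [0.11, 0.6, 0], "turn": [0, 0, 0]}
    - {"xyz": [0.15, 0.8, 0], "turn": [0, 0, 0]}
    - {"xyz": [0.19, 1.0, 0], "turn": [0, 0, 0]}

```text
t: 11.38
position: [0.4962, -0.0849, -0.0076]
eef_rot: [[-0.0, 0.185, 0.983], [-0.003, 0.983, -0.185], [-1.0, -0.003, 0.0]]
wrist_force: [-1.2, -5.5, -1.2]
opening: 0.0
```

Emit:
carry_out:
  moves:
    - {"xyz": [0.04, 0.2, 0], "turn": [0, 0, 0]}
    - {"xyz": [0.08, 0.4, 0], "turn": [0, 0, 0]}
    - {"xyz": [0.11, 0.6, 0], "turn": [0, 0, 0]}
    - {"xyz": [0.15, 0.8, 0], "turn": [0, 0, 0]}
    - {"xyz": [0.19, 1.0, 0], "turn": [0, 0, 0]}

```text
t: 11.8
position: [0.4981, -0.0757, -0.0076]
eef_rot: [[-0.0, 0.185, 0.983], [-0.004, 0.983, -0.185], [-1.0, -0.004, 0.001]]
wrist_force: [-1.1, -5.6, -1.3]
opening: -0.0001
```

Emit:
carry_out:
  moves:
    - {"xyz": [0.04, 0.2, 0], "turn": [0, 0, 0]}
    - {"xyz": [0.08, 0.4, 0], "turn": [0, 0, 0]}
    - {"xyz": [0.11, 0.6, 0], "turn": [0, 0, 0]}
    - {"xyz": [0.15, 0.8, 0], "turn": [0, 0, 0]}
    - {"xyz": [0.19, 1.0, 0], "turn": [0, 0, 0]}

```text
t: 12.22
position: [0.4999, -0.0665, -0.0076]
eef_rot: [[-0.0, 0.185, 0.983], [-0.005, 0.983, -0.185], [-1.0, -0.005, 0.001]]
wrist_force: [-0.8, -5.5, -0.0]
opening: 0.0002
```

Emit:
carry_out:
  moves:
    - {"xyz": [0.04, 0.2, 0], "turn": [0, 0, 0]}
    - {"xyz": [0.08, 0.4, 0], "turn": [0, 0, 0]}
    - {"xyz": [0.11, 0.6, 0], "turn": [0, 0, 0]}
    - {"xyz": [0.15, 0.8, 0], "turn": [0, 0, 0]}
    - {"xyz": [0.19, 1.0, 0], "turn": [0, 0, 0]}

```text
t: 12.63
position: [0.5018, -0.0572, -0.0076]
eef_rot: [[-0.0, 0.185, 0.983], [-0.006, 0.983, -0.185], [-1.0, -0.006, 0.001]]
wrist_force: [-1.1, -5.4, 0.2]
opening: 0.0
```

```bash
python3 - <<'E'
from h import *
f=vision.grab_frame('wrist'); save(f,'w10.png')
g=vision.grab_frame('scene')
cv2.imwrite('pics/s10.png',cv2.resize(cv2.cvtColor(g['img'],4)[90:270,150:340],None,fx=3.2,fy=3.2,interpolation=2))
s=telemetry.get_state();print(s['t'],s['position'].round(4),s['wrist_force'])
E
```

```text
12.7333 [ 0.5018 -0.0569 -0.0076] [-0.51929297 -4.44744755 -1.16983368]
```

View pics/w10.png

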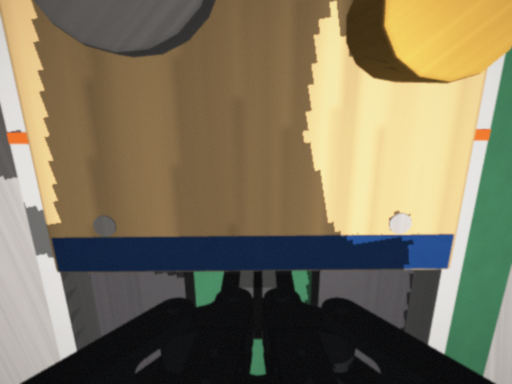

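View pics/s10.png

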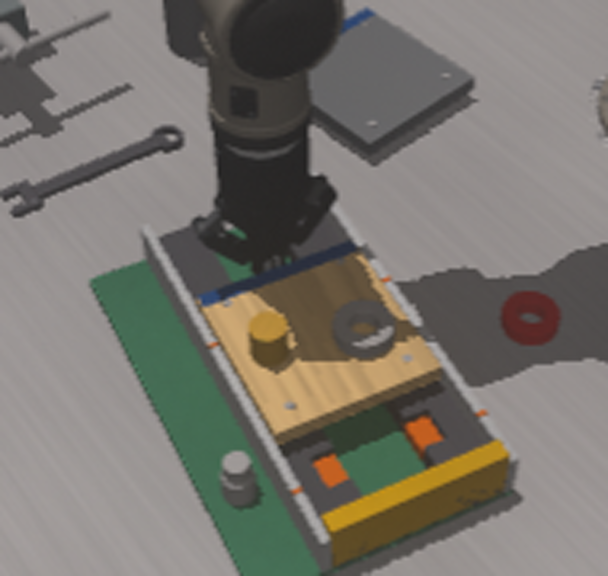

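Emit:
carry_out:
  moves:
    - {"xyz": [0.04, 0.2, 0], "turn": [0, 0, 0]}
    - {"xyz": [0.08, 0.4, 0], "turn": [0, 0, 0]}
    - {"xyz": [0.11, 0.6, 0], "turn": [0, 0, 0]}
    - {"xyz": [0.15, 0.8, 0], "turn": [0, 0, 0]}
    - {"xyz": [0.19, 1.0, 0], "turn": [0, 0, 0]}

```text
t: 13.15
position: [0.5037, -0.0475, -0.0076]
eef_rot: [[-0.0, 0.185, 0.983], [-0.007, 0.983, -0.185], [-1.0, -0.007, 0.001]]
wrist_force: [-1.2, -6.7, -0.8]
opening: -0.0002
```

Emit:
carry_out:
  moves:
    - {"xyz": [0.04, 0.2, 0], "turn": [0, 0, 0]}
    - {"xyz": [0.08, 0.4, 0], "turn": [0, 0, 0]}
    - {"xyz": [0.11, 0.6, 0], "turn": [0, 0, 0]}
    - {"xyz": [0.15, 0.8, 0], "turn": [0, 0, 0]}
    - {"xyz": [0.19, 1.0, 0], "turn": [0, 0, 0]}

```text
t: 13.57
position: [0.5055, -0.0381, -0.0076]
eef_rot: [[-0.001, 0.185, 0.983], [-0.007, 0.983, -0.185], [-1.0, -0.007, 0.001]]
wrist_force: [-0.2, -5.9, 0.9]
opening: -0.0001
```

Emit:
carry_out:
  moves:
    - {"xyz": [0.04, 0.2, 0], "turn": [0, 0, 0]}
    - {"xyz": [0.08, 0.4, 0], "turn": [0, 0, 0]}
    - {"xyz": [0.11, 0.6, 0], "turn": [0, 0, 0]}
    - {"xyz": [0.15, 0.8, 0], "turn": [0, 0, 0]}
    - {"xyz": [0.19, 1.0, 0], "turn": [0, 0, 0]}

```text
t: 13.98
position: [0.5072, -0.0288, -0.0076]
eef_rot: [[-0.001, 0.185, 0.983], [-0.008, 0.983, -0.185], [-1.0, -0.008, 0.001]]
wrist_force: [-1.0, -5.8, -0.4]
opening: 0.0001
```

Emit:
carry_out:
  moves:
    - {"xyz": [0.03, 0.14, 0], "turn": [0, 0, 0]}
    - {"xyz": [0.05, 0.28, 0], "turn": [0, 0, 0]}
    - {"xyz": [0.08, 0.42, 0], "turn": [0, 0, 0]}
    - {"xyz": [0.1, 0.56, 0], "turn": [0, 0, 0]}
    - {"xyz": [0.13, 0.7, 0], "turn": [0, 0, 0]}

```text
t: 14.4
position: [0.5084, -0.0224, -0.0076]
eef_rot: [[-0.001, 0.185, 0.983], [-0.009, 0.983, -0.185], [-1.0, -0.009, 0.0]]
wrist_force: [-1.7, -5.9, -0.4]
opening: -0.0001
```

```bash
python3 - <<'E'
from h import *
f=vision.grab_frame('wrist'); save(f,'w11.png')
s=telemetry.get_state();print(s['t'],s['position'].round(4),s['wrist_force'])
E
```

```text
14.45 [ 0.5084 -0.0222 -0.0076] [-0.89589275 -5.75371032 -0.80677644]
```

View pics/w11.png

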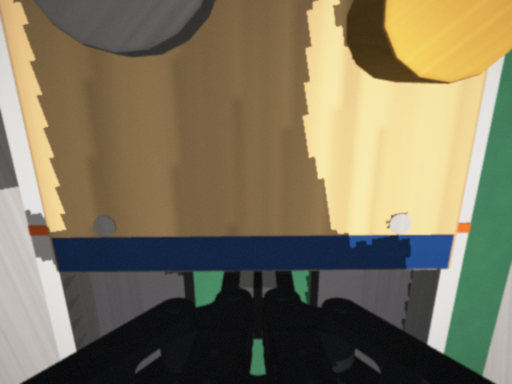

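Emit:
carry_out:
  moves:
    - {"xyz": [0.03, 0.14, 0], "turn": [0, 0, 0]}
    - {"xyz": [0.05, 0.28, 0], "turn": [0, 0, 0]}
    - {"xyz": [0.08, 0.42, 0], "turn": [0, 0, 0]}
    - {"xyz": [0.1, 0.56, 0], "turn": [0, 0, 0]}
    - {"xyz": [0.13, 0.7, 0], "turn": [0, 0, 0]}

```text
t: 14.87
position: [0.5095, -0.0159, -0.0076]
eef_rot: [[-0.002, 0.185, 0.983], [-0.01, 0.983, -0.185], [-1.0, -0.01, 0.0]]
wrist_force: [-1.8, -5.8, 0.5]
opening: 0.0003
```

Emit:
carry_out:
  moves:
    - {"xyz": [0.02, 0.12, 0], "turn": [0, 0, 0]}
    - {"xyz": [0.04, 0.24, 0], "turn": [0, 0, 0]}
    - {"xyz": [0.07, 0.36, 0], "turn": [0, 0, 0]}
    - {"xyz": [0.09, 0.48, 0], "turn": [0, 0, 0]}
    - {"xyz": [0.11, 0.6, 0], "turn": [0, 0, 0]}

```text
t: 15.28
position: [0.5106, -0.0103, -0.0075]
eef_rot: [[-0.002, 0.184, 0.983], [-0.01, 0.983, -0.184], [-1.0, -0.011, 0.0]]
wrist_force: [-0.4, -5.7, 0.1]
opening: 0.0001
```

```bash
python3 - <<'E'
from h import *
f=vision.grab_frame('wrist'); save(f,'w12.png')
s=telemetry.get_state();print(s['t'],s['position'].round(4),s['wrist_force'])
E
```

```text
15.3333 [ 0.5106 -0.0102 -0.0075] [-0.98344085 -4.63349232 -0.7261735 ]
```

View pics/w12.png

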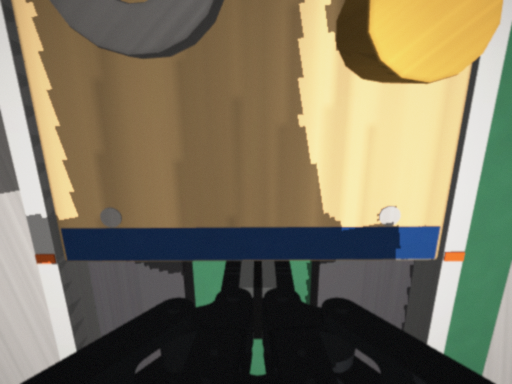

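Emit:
carry_out:
  moves:
    - {"xyz": [0.01, 0.07, 0], "turn": [0, 0, 0]}
    - {"xyz": [0.02, 0.13, 0], "turn": [0, 0, 0]}
    - {"xyz": [0.04, 0.2, 0], "turn": [0, 0, 0]}
    - {"xyz": [0.04, 0.25, 0], "turn": [0, 0, 0]}
    - {"xyz": [0.05, 0.25, 0], "turn": [0, 0, 0]}

```text
t: 15.75
position: [0.5109, -0.0082, -0.0075]
eef_rot: [[-0.002, 0.184, 0.983], [-0.011, 0.983, -0.184], [-1.0, -0.011, -0.0]]
wrist_force: [-1.8, -4.8, 1.1]
opening: 0.0
```

Emit:
carry_out:
  moves:
    - {"xyz": [0.01, 0.07, 0], "turn": [0, 0, 0]}
    - {"xyz": [0.02, 0.13, 0], "turn": [0, 0, 0]}
    - {"xyz": [0.04, 0.2, 0], "turn": [0, 0, 0]}
    - {"xyz": [0.04, 0.25, 0], "turn": [0, 0, 0]}
    - {"xyz": [0.05, 0.25, 0], "turn": [0, 0, 0]}

```text
t: 16.17
position: [0.5112, -0.0062, -0.0075]
eef_rot: [[-0.003, 0.184, 0.983], [-0.012, 0.983, -0.184], [-1.0, -0.012, -0.0]]
wrist_force: [-0.7, -5.7, 0.1]
opening: -0.0002
```

```bash
python3 - <<'E'
from h import *
f=vision.grab_frame('wrist'); save(f,'w13.png')
g=vision.grab_frame('scene')
cv2.imwrite('pics/s13.png',cv2.resize(cv2.cvtColor(g['img'],4)[90:270,150:340],None,fx=3.2,fy=3.2,interpolation=2))
s=telemetry.get_state();print(s['t'],s['position'].round(4),s['wrist_force'])
E
```

```text
16.2667 [ 0.5112 -0.0062 -0.0075] [-1.73305913 -5.71677511 -0.19657107]
```

View pics/w13.png

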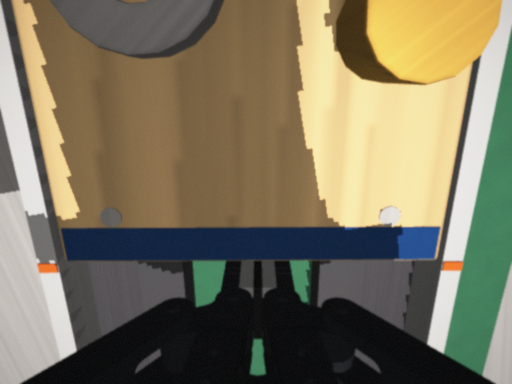

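View pics/s13.png

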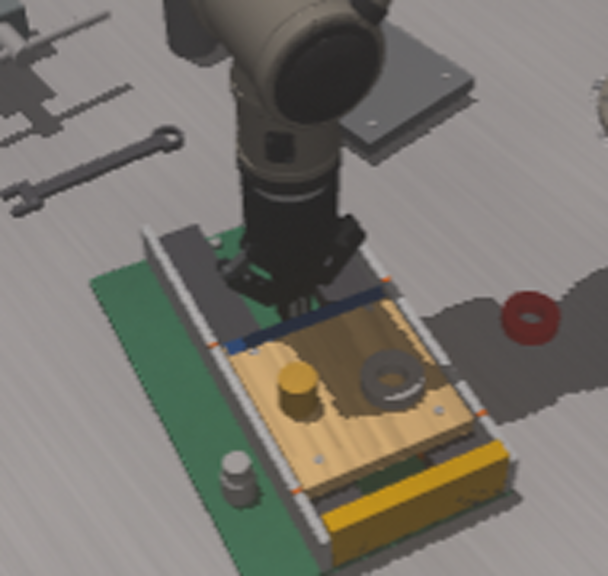

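Emit:
carry_out:
  moves:
    - {"xyz": [0.01, 0.07, 0], "turn": [0, 0, 0]}
    - {"xyz": [0.02, 0.13, 0], "turn": [0, 0, 0]}
    - {"xyz": [0.04, 0.2, 0], "turn": [0, 0, 0]}
    - {"xyz": [0.04, 0.25, 0], "turn": [0, 0, 0]}
    - {"xyz": [0.05, 0.25, 0], "turn": [0, 0, 0]}

```text
t: 16.68
position: [0.5115, -0.0043, -0.0075]
eef_rot: [[-0.003, 0.184, 0.983], [-0.013, 0.983, -0.184], [-1.0, -0.013, -0.001]]
wrist_force: [-1.5, -5.9, 0.7]
opening: 0.0
```

```bash
python3 - <<'E'
from h import *
f=vision.grab_frame('wrist'); save(f,'w14.png')
def L(a,b): return np.linalg.norm((a-b)[:2])
for z in (.05,.058): print(z,'width',L(at_z(f,62,260,z),at_z(f,438,259,z)))
s=telemetry.get_state();print(s['t'],s['wrist_force'])
g=vision.grab_frame('scene')
cv2.imwrite('pics/s14.png',cv2.resize(cv2.cvtColor(g['img'],4)[170:255,210:320],None,fx=6.5,fy=6.5,interpolation=2))
E
```

```text
0.05 width 0.1491969955914125
0.058 width 0.13936677781608633
16.7333 [-1.25617151 -5.46696643  0.65065155]
```

View pics/w14.png

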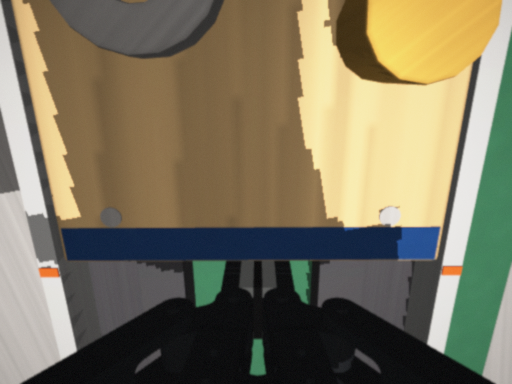

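View pics/s14.png

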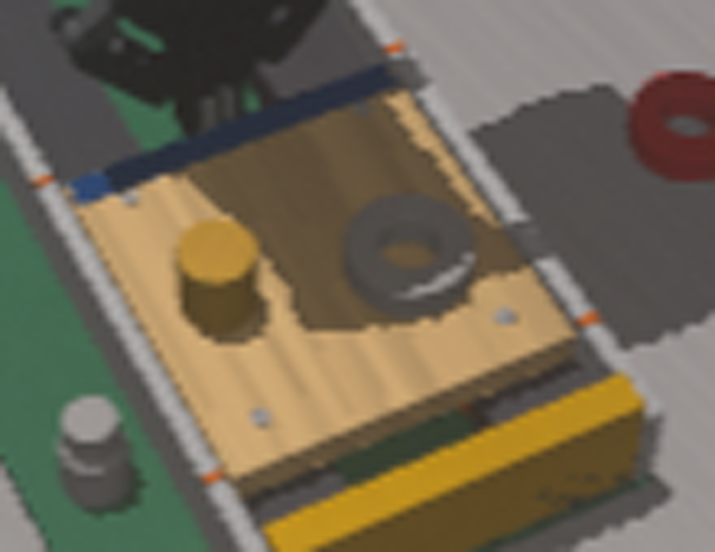

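Emit:
carry_out:
  moves:
    - {"xyz": [0.01, 0.05, 0], "turn": [0, 0, 0]}
    - {"xyz": [0.02, 0.1, 0], "turn": [0, 0, 0]}
    - {"xyz": [0.03, 0.15, 0], "turn": [0, 0, 0]}
    - {"xyz": [0.04, 0.2, 0], "turn": [0, 0, 0]}
    - {"xyz": [0.04, 0.2, 0], "turn": [0, 0, 0]}

```text
t: 17.2
position: [0.5115, -0.0041, -0.0075]
eef_rot: [[-0.004, 0.183, 0.983], [-0.015, 0.983, -0.183], [-1.0, -0.015, -0.001]]
wrist_force: [-2.8, -11.8, 0.4]
opening: -0.0001
```

Firm now: the force rose to 12 N with no further travel. I'll hold briefly, then back away straight behind the board and rise.

Emit:
carry_out:
  moves:
    - {"xyz": [0, 0, 0], "turn": [0, 0, 0]}
    - {"xyz": [-0.04, -0.2, 0], "turn": [0, 0, 0]}
    - {"xyz": [-0.11, -0.6, 0], "turn": [0, 0, 0]}
    - {"xyz": [-0.3, -1.6, 0], "turn": [0, 0, 0]}
    - {"xyz": [-0.5, -2.8, 0], "turn": [0, 0, 0]}

```text
t: 17.62
position: [0.5064, -0.0323, -0.0075]
eef_rot: [[-0.004, 0.182, 0.983], [-0.015, 0.983, -0.182], [-1.0, -0.015, -0.001]]
wrist_force: [0.3, -1.0, 0.6]
opening: -0.0
```

Emit:
carry_out:
  moves:
    - {"xyz": [-0.2, -1, 1], "turn": [0, 0, 0]}
    - {"xyz": [-0.4, -2, 3.5], "turn": [0, 0, 0]}
    - {"xyz": [-0.6, -3, 7], "turn": [0, 0, 0]}
    - {"xyz": [-0.6, -3, 11], "turn": [0, 0, 0]}
    - {"xyz": [-0.6, -3, 14], "turn": [0, 0, 0]}

```text
t: 18.03
position: [0.5005, -0.064, 0.136]
eef_rot: [[-0.002, 0.184, 0.983], [-0.015, 0.983, -0.184], [-1.0, -0.015, 0.001]]
wrist_force: [1.3, -0.1, -0.3]
opening: -0.0
```

```bash
python3 - <<'E'
from h import *
f=vision.grab_frame('wrist'); save(f,'w15.png')
g=vision.grab_frame('scene')
cv2.imwrite('pics/s15.png',cv2.resize(cv2.cvtColor(g['img'],4)[90:270,150:340],None,fx=3.2,fy=3.2,interpolation=2))
s=telemetry.get_state();print(s['t'],s['position'].round(4),s['wrist_force'])
E
```

```text
18.1333 [ 0.5034 -0.0643  0.1385] [-0.49329967  0.10077803 -0.04223792]
```

View pics/w15.png

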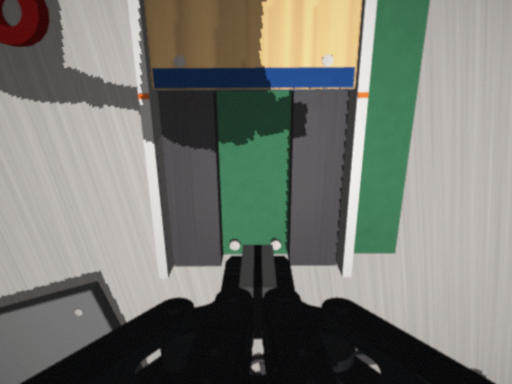

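View pics/s15.png

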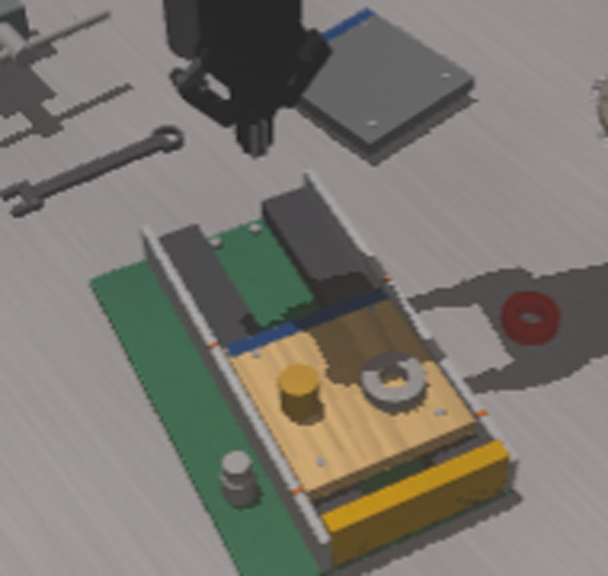

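```bash
python3 - <<'E'
from h import *
g=vision.grab_frame('scene');t=vision.grab_frame('top')
a=np.radians(79.5);d=np.array([np.cos(a),np.sin(a)]);n=np.array([-d[1],d[0]])
im=cv2.cvtColor(g['img'],4)
x0,y0,k=225,165,7
c=cv2.resize(im[y0:y0+85,x0:x0+85+20],None,fx=k,fy=k,interpolation=2)
o=np.array([.523,.0845])-n*.003
for z,col in ((.05,(0,0,255)),(.058,(255,0,255))):
  for x in (.084,-.076):
    for y in (.075,-.075):
      u=proj(g,np.r_[o+d*x+n*y,z]); cv2.circle(c,(int((u[0]+.5-x0)*k),int((u[1]+.5-y0)*k)),3,col,-1)
cv2.imwrite('pics/s16.png',c)
cv2.imwrite('pics/t16.png',cv2.resize(cv2.cvtColor(t['img'],4)[130:240,195:335],None,fx=5,fy=5,interpolation=2))
E
```

```text
(no output)
```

View pics/s16.png

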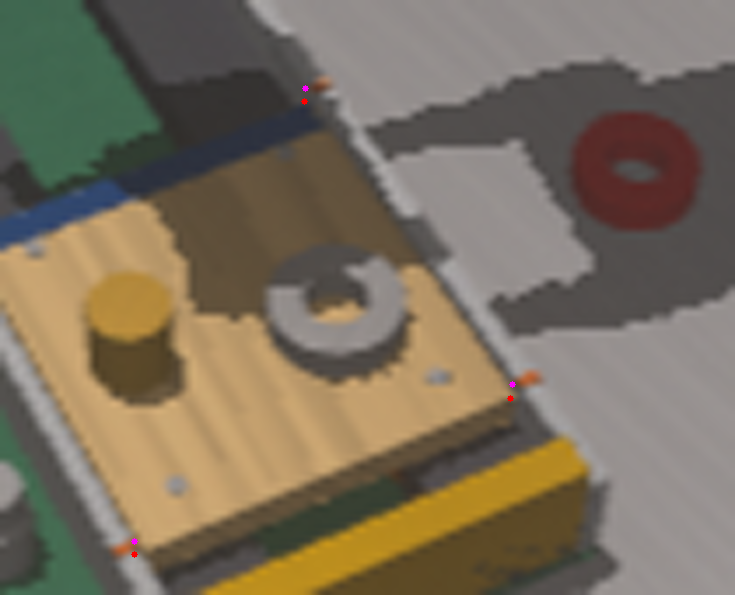

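View pics/t16.png

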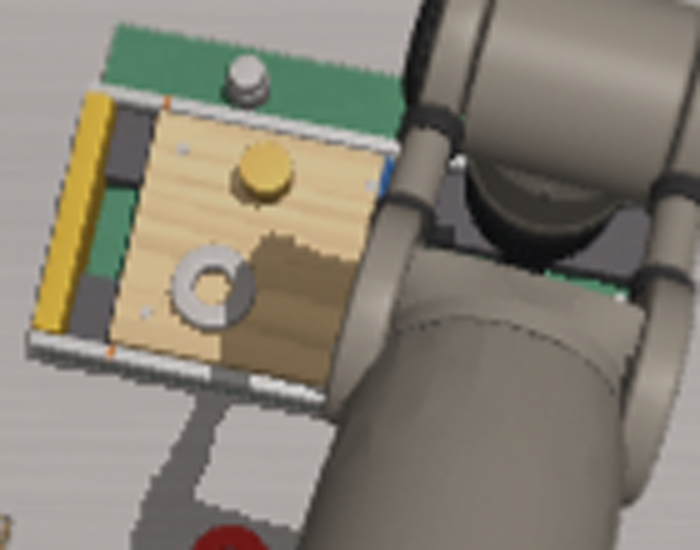

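```bash
python3 -c "
from workcell import ctrl; print(ctrl.job_done())"
```

```text
the job is handed in; nothing more can be done
None
```

The board is pushed home into its notches, and I handed the job in at about 18 s of the 42 s allowed. The hand-in gives no verdict.

**First pass missed:** the fingers went over the board without touching it. The camera views showed the physical fingertips about 40 mm above the reported tool point. I backed off, lowered the fingers behind the blue edge and tried again.

**The push:** I slid the board at 24 mm/s or slower, with the wrist reading about 6 N. It dropped, slid a few millimetres within its play, then came up firm: about 12 N with no further travel. I then backed the fingers off and raised them clear.

**Last checks:**
- **Height:** in the wrist view, the board's width fits the seated height (149 mm at z 50; it would read 139 mm at riding height). That view shows only the back half. In the scene view, the front corners also fit the lower position roughly.
- **Position along the rails:** the board's edges sit about 4 to 5 mm past the orange marks, near the far end of its play and inside the 8 mm limit.
- **Loose parts:** the bearing and the bush are still standing on the board. The socket and the wrench look unmoved. I did not check the other bystanders at the end, but nothing came near them.
- **Disagreement:** my position for the jig differed by about 3 to 5 mm sideways between cameras. I used the wrist view to centre the fingers.

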